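# Lock the wall tiles into their carrying rack

## Task

Lock the four tiles into their rack for carrying: with a fingertip, first push the long retaining bar with the red tip round until it lies over the tiles against its stop, then push the short yellow catch fully round until it lies alongside the bar's red tip so that the bar cannot swing back. Only push these two parts; leave the tiles upright in their slots and the other things on the shelf where they are, and lift nothing.

Things in the scene. Friction and masses are not known exactly. Their poses are not given: they have to be found in the camera images.
- rack: Fixed wooden rack, 120 mm in its x, 366 mm in its y, turned up to 0.4 rad; origin on the board under the middle of its four slots, z up, -x to the robot's side. Slots along x at y = -63, -21, 21, 63 mm; tile tops 112 mm up. Bar post at y = 125 mm; steel end rest with the bar's stop at y = -103 mm; catch post at x = -18, y = -172 mm. Only pivot screws (8 mm) rise above bar and catch.
- bar (a joint): Opening angle of the retaining bar (rad), vertical axis: 0 = closed, over the tiles against its stop, pointing along the rack's -y; grows as its tip swings out to the rack's -x side, up to 1.5. Starts at 0.7 to 1.2. Stiff (0.15 N m, about 1 N at 150 mm), stays where it is left. Closing turns it anticlockwise seen from above. It cannot pass a closed catch.
- bar_pivot (a point): On the axis of the retaining bar, level with the bar's top (144 mm above the board). Round steel hub, 34 mm across.
- bar_tip (a point): Middle of the outer end of the retaining bar, on its top face, 245 mm from the pivot. The bar is a straight aluminium strip 12 mm thick and 22 mm high (122 to 144 mm above the board, 10 mm clear of the tiles); its last 60 mm are a red sleeve 16 mm thick. Push on its upright side face.
- catch (a joint): Opening angle of the yellow catch (rad), vertical axis: 0 = closed at its stop, pointing along the rack's +y on the robot's side of the bar's red tip, 3 mm from it; grows as its tip swings out to the rack's -x side, up to 2.1. Starts at 1.1 to 1.8. Stiff (0.06 N m, about 1 N at 60 mm), stays where it is left. Closing turns it clockwise seen from above.
- catch_pivot (a point): On the vertical axis of the catch, level with its top (144 mm above the board); at x = -18, y = -172 mm of the rack. Steel hub 28 mm across.
- catch_tip (a point): Middle of the free end of the catch, on its top face, 80 mm from its pivot. The catch is a straight yellow plastic arm 14 mm thick and 22 mm high (122 to 144 mm above the board).
- tile_white: Loose white resin wall tile, 100 x 10 x 100 mm, 125 g, standing upright in one slot of the rack (which one varies); origin at the middle of its lower edge, z up. Not to be moved.
- tile_blue: Loose blue resin wall tile, 100 x 10 x 100 mm, 125 g, standing upright in one slot of the rack (which one varies); origin at the middle of its lower edge, z up. Not to be moved.
- tile_green: Loose green resin wall tile, 100 x 10 x 100 mm, 125 g, standing upright in one slot of the rack (which one varies); origin at the middle of its lower edge, z up. Not to be moved.
- tile_terracotta: Loose terracotta resin wall tile, 100 x 10 x 100 mm, 125 g, standing upright in one slot of the rack (which one varies); origin at the middle of its lower edge, z up. Not to be moved.
- knight: Loose rosewood chess knight, 46 mm across, about 90 mm tall; origin under its foot. Bystander.
- hill: Loose blue plastic hill, 90 mm across, 51 mm tall; origin under its middle. Bystander.
- paperweight: Loose green glass paperweight, 74 mm across, 49 mm tall; origin under its middle. Bystander.
- angle_square: Loose aluminium angle square lying flat to the right of the rack, blade 150 mm along its y, arm 78 mm to its +x, 14 mm thick at most; origin under the middle of the blade. Bystander.

How it is judged:
By the outcome, as a careful person would: the job done as asked, in the order asked, and still so for the second after the job is handed in, with the robot touching nothing.
It also fails if it takes over 51 s, if anything falls off the work surface, if the arm or the gripper's body presses on something with over 40 N, if the wrist force passes 120 N, or if a joint passes its speed limit or range.

## Robot

A 6-joint arm with a two-finger parallel gripper is mounted at the origin on the work surface. World frame = base frame: x ahead of the robot, y to its left, z up, the work surface at z = 0. Lengths are in m, angles in degrees, forces in N, time in s.
With the tool pointing down it reaches from about 0.325 to 1 m from the base axis. Payload 5.1 kg.
Tool frame: the origin (TCP) lies on the centre line of the jaws, within the pads' length; the fingertips stand 14 mm ahead of it and the grasp point (between the pads) lies 5 mm behind it; z points along the fingers, y is the line along which they close (so a half turn about z gives the same grasp; the last joint's range is limited). The gripper opens to 85 mm and grips with 20 to 120 N. Pads are 22 mm wide; open, the fingers measure 114 mm over their backs; the gripper's body (76 mm by 85 mm) begins 54 mm behind the grasp point. The pads swing forward as they close: fully open they stand 13 mm farther back than shut.
Start: joints at [-76.066, 7.093, 94.555, -0, 78.352, -4.733], TCP at [0.208, -0.616, 0.245] pointing down, gripper open.
Joint ranges: [-149.61, 149.61], [-58.7, 133.49], [1.44, 155.28], [-77.14, 257.14], [18.33, 153.61], [-166.67, 166.67]. Speed limits (degrees/s): [147.25, 147.25, 180, 180, 180, 180].

## Interface

Orientations are given as [roll, pitch, yaw] about the fixed x, y, z axes, in that order (R = Rz(yaw) Ry(pitch) Rx(roll)).
In Python, from bench import env gives the robot as it stands.
- The arm moves only by the shell command python3 -m pendant 'ROWS' [OPENING]. ROWS is JSON, a list of rows, each a list of 2 entries, a list of its own where there are three numbers: the shift along the tool's x, y, z in m, then the turn, a rotation vector about the tool's x, y, z in rad. A call has 1 to 8 rows; each row is the pose to reach, as a shift and turn from the pose commanded when the call began, along the tool's axes at that moment; what a row does not reach only later rows make up. A row lasts 1/8 s, in which the tool goes at most 62.5 mm and 10.7 degrees, less where a joint would pass 70% of its speed; a pose out of reach is approached as far as the arm can. A call with a gripper value outside its range is refused whole. OPENING is the finger opening in m, from 0 to 0.0854, set as the call begins (- or left out, the last holds). The fingers move at their own pace and stop on an object; the grip force is fixed at half the most. Time passes only in rows, so rows that repeat a pose let the fingers close. It gives the time, the measured TCP pose, the force, the opening and the grip force at its end, in the units of the state.
- env.state(): the state, without advancing time (a new reading comes with each control period).
- env.camera(name): name is "side" or "top" or "wrist"; returns the picture (400x640x3 uint8, red, green, blue); there is no depth.
- env.camera_params(name): a dict with "mtx" (3x3 intrinsics, pixels), "k1" (the pictures are not rectified: a ray, as slopes to the right and down, at radius r is drawn at 1 + k1 r^2 times it, then the intrinsics apply), "rvec" (rotation vector, rad) and "tvec" (3), from world to camera coordinates, as OpenCV has them. Camera axes: x right, y down, z forward; pixel columns grow to the right and rows downward; lengths in m; the calibration is good to about 2 mm. A picture is of the moment at which its call begins: read the wrist's pose just before it. camera_params takes no time and is no camera call; for the wrist camera it gives the pose at the moment of the call.
- env.hand_in(): hands the job in; it is judged then, once.
The state is a dict: "time": time; "joint_pos": joint angles; "qvel": joint speeds; "tau": joint torques, N m; "tcp_pos": TCP position; "ee_rot": TCP orientation; "wrist_force": force on the tool from outside, world axes, zero at the start; "ft_torque": the same for the moment, N m; "width": finger opening in m; "grip_force": force on a finger pad.
Only numpy, scipy, OpenCV 4.12 (cv2) and the standard library are available. Lean on these libraries where they do the work, as an engineer would, in place of code of your own. Each camera call takes 0.05 s, during which the arm holds its last target. There are 200 camera calls.

## Working session

There is one attempt and no reset: what is moved stays moved. The work goes in short steps, Python scripts to look and compute and a shell command to move; the robot and the scene stay as the last step left them, time stands still between calls to the robot, and variables do not carry over. Pictures are saved under pics/ and viewed, at most 10 in all, crops included, and the job is handed in when it is done.

```bash
mkdir -p pics; python3 - <<'E'
from bench import env
import cv2
for n in ("top","side"):
    im=env.camera(n); cv2.imwrite(f"pics/{n}0.png",im[:,:,::-1]); p=env.camera_params(n); print(n,p)
print(env.state())
E
```

```text
top {'mtx': array([[368.709211  ,   0.        , 324.85978437],
       [  0.        , 368.709211  , 201.5637854 ],
       [  0.        ,   0.        ,   1.        ]]), 'k1': -0.00957868480487995, 'rvec': array([ 2.11909775, -2.10346583,  0.20886399]), 'tvec': array([-0.02406887,  0.57306999,  1.11229101])}
side {'mtx': array([[362.63120866,   0.        , 320.23362778],
       [  0.        , 362.63120866, 203.12046561],
       [  0.        ,   0.        ,   1.        ]]), 'k1': 0.025951570038375685, 'rvec': array([ 0.60215408, -2.4479578 ,  1.4686968 ]), 'tvec': array([0.46829274, 0.24832733, 0.68215509])}
{'time': 0.1, 'joint_pos': array([-7.60645288e+01,  7.13061547e+00,  9.46272490e+01, -1.43511076e-03,
        7.83514523e+01, -4.73257487e+00]), 'qvel': array([-0.0183088 ,  0.05638349, -0.1632085 , -0.0395637 , -0.14339773,
       -0.07739281]), 'tau': array([ 1.44555947e-04, -4.24931359e+01, -3.66655111e+01, -6.91175501e-05,
        3.98230113e-03,  9.49372719e-06]), 'tcp_pos': array([ 0.20789365, -0.61529665,  0.24415601]), 'ee_rot': array([-1.79890940e+02, -7.61897875e-03,  1.86683299e+01]), 'wrist_force': array([ 0.11697676, -1.2368489 ,  0.31856231]), 'ft_torque': array([-0.06337326,  0.00492186,  0.04140798]), 'grip_force': 0.0, 'width': 0.08575824433768757}
```

View pics/top0.png

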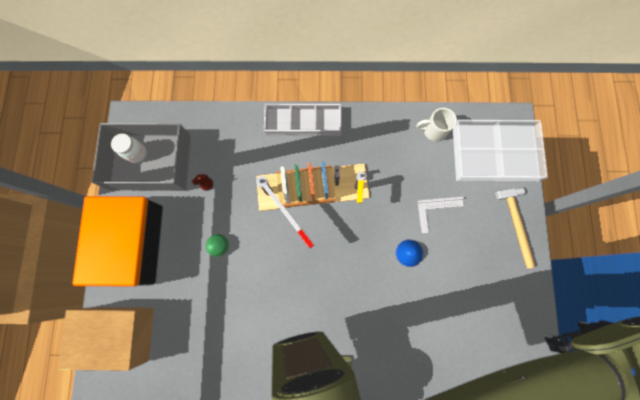

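View pics/side0.png

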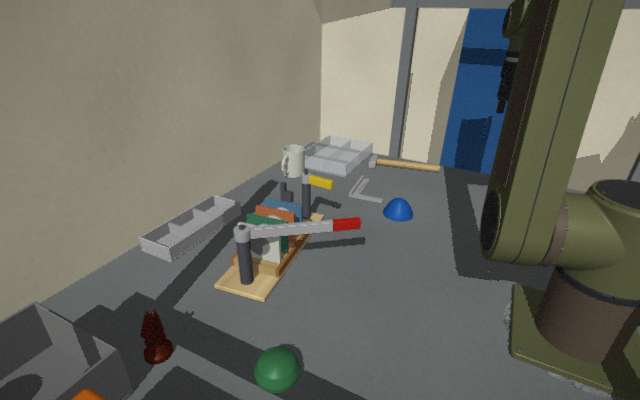

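The top view shows the bar post near (263,183), the red tip near (306,240) and the yellow catch near (361,188). The side view shows both at the same height. Next I'll measure them on the z = 0.144 plane and check that height with the second view.

```bash
cat > h.py <<'E'
from bench import env
import cv2, numpy as np
def cast(p,uv,z):
    uv=np.atleast_2d(np.asarray(uv,float)); n=cv2.undistortPoints(uv[:,None],p["mtx"],np.array([p["k1"],0,0,0.]))[:,0]
    R=cv2.Rodrigues(p["rvec"])[0]; c=-R.T@p["tvec"]; d=np.c_[n,np.ones(len(n))]@R
    return c+d*((z-c[2])/d[:,2])[:,None], c, d
def proj(p,X): return cv2.projectPoints(np.atleast_2d(np.asarray(X,float)),p["rvec"],p["tvec"],p["mtx"],np.array([p["k1"],0,0,0.]))[0][:,0]
def mask(im,c):
    h=cv2.cvtColor(im,cv2.COLOR_RGB2HSV); H,S,V=cv2.split(h)
    m=((H<6)|(H>174))&(S>180)&(V>110) if c=="red" else (H>22)&(H<32)&(S>190)&(V>120)
    n,l,s,ce=cv2.connectedComponentsWithStats(m.astype(np.uint8)); i=1+np.argmax(s[1:,4]); print(c,s[i],ce[i].round(1))
    return np.argwhere(l==i)[:,::-1].astype(float), ce[i]
E
python3 - <<'E'
from h import *
im={n:cv2.cvtColor(cv2.imread(f"pics/{n}0.png"),cv2.COLOR_BGR2RGB) for n in("top","side")}
P={n:env.camera_params(n) for n in im}
for c in("red","yellow"):
    L=[]
    for n in im:
        px,ce=mask(im[n],c); X,o,d=cast(P[n],ce,.135); L.append((o,d[0]/np.linalg.norm(d[0])))
        if n=="top":
            X=cast(P[n],px,.144)[0][:,:2]; m=X.mean(0); u=np.linalg.svd(X-m)[2][0]; t=(X-m)@u
            print("mean",m,"dir",u,"ends",m+u*t.min(),m+u*t.max())
    (a,u),(b,v)=L; s=np.linalg.lstsq(np.c_[u,-v],b-a,rcond=None)[0]; print("tri",a+u*s[0],b+v*s[1])
print(cast(P["top"],[[264,183],[363,172]],.144)[0])
cr=cv2.resize(im["top"][155:255,245:385],None,fx=5.5,fy=5.5,interpolation=cv2.INTER_CUBIC); cv2.imwrite("pics/crop.png",cr[:,:,::-1])
E
```

```text
red [299 230  14  17  79] [305.4 238.3]
mean [0.44709357 0.03470941] dir [-0.78545707 -0.61891614] ends [0.46927983 0.05219151] [0.42556912 0.01774881]
red [333 218  28  13 286] [346.2 223.6]
tri [0.44828715 0.0353828  0.13223876] [0.44861537 0.03548589 0.13227908]
yellow [357 181   7  22  99] [359.8 190.9]
mean [ 0.58858402 -0.12340846] dir [-0.99767774  0.06811114] ends [ 0.61904843 -0.12548825] [ 0.55470439 -0.12109551]
yellow [309 176  24  13 189] [320.3 181.7]
tri [ 0.59130322 -0.12445572  0.13227165] [ 0.59153652 -0.12436404  0.13231885]
[[ 0.61070037  0.16094286  0.144     ]
 [ 0.64651123 -0.13364637  0.144     ]]
```

View pics/crop.png

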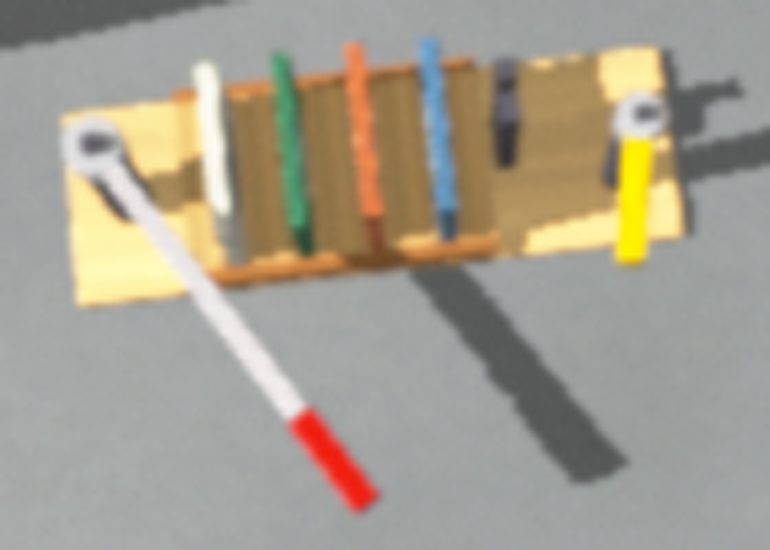

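Results on the z = 0.144 plane:

| Item | Value |
|---|---|
| Bar pivot | ≈ (0.617, 0.167) |
| Catch pivot | ≈ (0.636, -0.130) |
| Pivot spacing | 297.6 mm (nominal 297.5) |
| Rack yaw | ≈ +7° |
| Bar opening | ≈ 1.03 rad |
| Catch opening | ≈ 1.38 rad |

The board is at z ≈ 0. I'll shut the gripper and travel high to the near-left side of the bar.

```bash
cat > go.py <<'E'
import sys,json
from bench import env
import numpy as np
from scipy.spatial.transform import Rotation as R
s=env.state(); r=R.from_euler("xyz",s["ee_rot"],degrees=True)
print("t",s["time"].__round__(2),"tcp",s["tcp_pos"].round(4),"rpy",s["ee_rot"].round(2),"F",s["wrist_force"].round(1))
for a in sys.argv[1:]:
    x,y,z,w=map(float,a.split(","))
    print(a,"shift",r.inv().apply(np.array([x,y,z])-s["tcp_pos"]).round(4),"turn",(r.inv()*R.from_euler("xyz",[180,0,w],degrees=True)).as_rotvec().round(4))
E
python3 -m pendant '[[[0.02,-0.025,0],[0,0,0]],[[0.05,-0.065,0],[0,0,0]],[[0.085,-0.105,0],[0,0,0]],[[0.12,-0.15,0],[0,0,0]],[[0.155,-0.195,0],[0,0,0]],[[0.19,-0.24,0],[0,0,0]],[[0.215,-0.275,0],[0,0,0]],[[0.233,-0.295,0],[0,0,0]]]' 0
python3 go.py 0.459,0.092,0.245,7 0.459,0.092,0.140,7
```

```text
time: 1.1
tcp_pos: [0.3345, -0.2597, 0.2449]
ee_rot: [-180.0, -0.0, 18.7]
wrist_force: [0.7, -0.2, 0.4]
width: 0.0002
grip_force: 0.0
t 1.1 tcp [ 0.3345 -0.2597  0.2449] rpy [-179.98   -0.     18.75] F [ 0.7 -0.2  0.4]
0.459,0.092,0.245,7 shift [ 0.231  -0.2931 -0.    ] turn [-0.0003 -0.      0.205 ]
0.459,0.092,0.140,7 shift [ 0.231 -0.293  0.105] turn [-0.0003 -0.      0.205 ]
```

```bash

python3 -m pendant '[[[0.02,-0.025,0],[0,0,0.02]],[[0.05,-0.065,0],[0,0,0.05]],[[0.085,-0.105,0],[0,0,0.08]],[[0.12,-0.15,0],[0,0,0.11]],[[0.155,-0.195,0],[0,0,0.14]],[[0.19,-0.24,0],[0,0,0.17]],[[0.215,-0.275,0],[0,0,0.19]],[[0.231,-0.293,0],[0,0,0.205]]]' 0
python3 -m pendant '[[[0,0,0.02],[0,0,0]],[[0,0,0.05],[0,0,0]],[[0,0,0.08],[0,0,0]],[[0,0,0.1],[0,0,0]],[[0,0,0.105],[0,0,0]],[[0,0,0.105],[0,0,0]]]'
python3 - <<'E'
from h import *
im=env.camera("side")[130:330,180:400]; cv2.imwrite("pics/s1.png",cv2.resize(im,None,fx=3,fy=3,interpolation=cv2.INTER_CUBIC)[:,:,::-1])
im=env.camera("wrist"); cv2.imwrite("pics/w1.png",im[:,:,::-1])
# finger path: centre = pivot + r*dir - n*off
p=np.array([.617,.167])
for th in(1.03,.8,.6,.4,.2,0.):
    a=np.radians(7.1-90)-th; u=np.array([np.cos(a),np.sin(a)]); n=np.array([-u[1],u[0]])
    w=np.radians(7); off=6+11*abs(n@[np.cos(w),np.sin(w)])+14.5*abs(n@[np.sin(w),-np.cos(w)])
    print(th,(p+.17*u-n*off/1000).round(4))
E
python3 go.py
```

```text
time: 2.1
tcp_pos: [0.4593, 0.0919, 0.2448]
ee_rot: [-180.0, 0.1, 7.0]
wrist_force: [0.2, 0.0, -1.0]
width: 0.0
grip_force: 0.0
time: 2.85
tcp_pos: [0.459, 0.0892, 0.1398]
ee_rot: [180.0, 0.1, 6.9]
wrist_force: [-0.0, 0.1, 0.9]
width: -0.0003
grip_force: 0.0
1.03 [0.4683 0.0811]
0.8 [0.4919 0.0495]
0.6 [0.5184 0.0266]
0.4 [0.5497 0.0094]
0.2 [ 0.5845 -0.001 ]
0.0 [ 0.6211 -0.0038]
t 2.95 tcp [0.4599 0.0895 0.1412] rpy [ 1.7999e+02 -9.0000e-02  6.8900e+00] F [-0.1  0.5 -0.3]
```

View pics/s1.png

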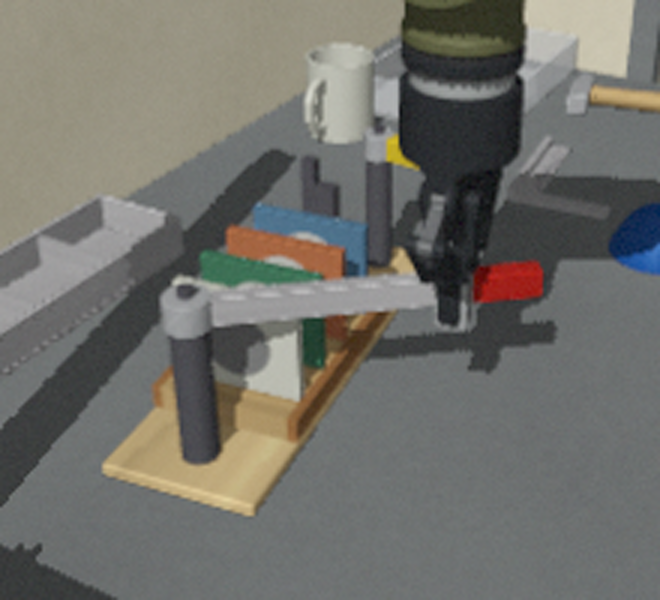

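View pics/w1.png

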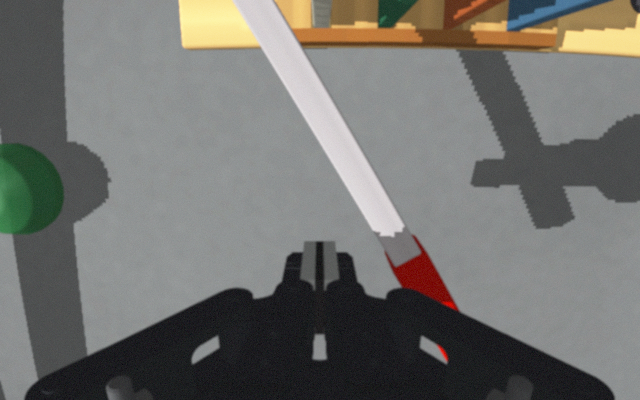

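The fingertip is at bar height, on the near-left side of the strip and clear of it. The wrist view shows the strip passing right of the pads at about (390,230). Next I'll push the bar round along its arc.

```bash

python3 -m pendant '[[[0.004,0.005,0],[0,0,0]],[[0.008,0.011,0],[0,0,0]],[[0.014,0.022,0],[0,0,0]],[[0.021,0.033,0],[0,0,0]],[[0.028,0.044,0],[0,0,0]],[[0.036,0.053,0],[0,0,0]],[[0.044,0.062,0],[0,0,0]],[[0.051,0.07,0],[0,0,0]]]'
python3 -m pendant '[[[0.007,0.006,0],[0,0,0]],[[0.014,0.011,0],[0,0,0]],[[0.021,0.016,0],[0,0,0]],[[0.029,0.021,0],[0,0,0]],[[0.038,0.025,0],[0,0,0]],[[0.046,0.029,0],[0,0,0]],[[0.054,0.032,0],[0,0,0]],[[0.062,0.035,0],[0,0,0]]]'
python3 go.py 0.6211,-0.0038,0.14,7
python3 - <<'E'
from h import *
im=env.camera("top")[130:250,235:395]; cv2.imwrite("pics/t2.png",cv2.resize(im,None,fx=5,fy=5,interpolation=cv2.INTER_CUBIC)[:,:,::-1])
E
```

```text
time: 3.95
tcp_pos: [0.519, 0.0259, 0.1402]
ee_rot: [-180.0, 0.0, 6.9]
wrist_force: [-1.5, 1.6, -0.2]
width: 0.0002
grip_force: 0.5
time: 4.95
tcp_pos: [0.5848, -0.001, 0.1403]
ee_rot: [180.0, 0.0, 6.9]
wrist_force: [-1.2, 1.4, 0.4]
width: 0.0003
grip_force: 0.5
t 4.95 tcp [ 0.5848 -0.001   0.1403] rpy [1.80e+02 1.00e-02 6.92e+00] F [-1.2  1.4  0.4]
0.6211,-0.0038,0.14,7 shift [0.0357 0.0072 0.0003] turn [ 0.      0.0001 -0.0014]
```

View pics/t2.png

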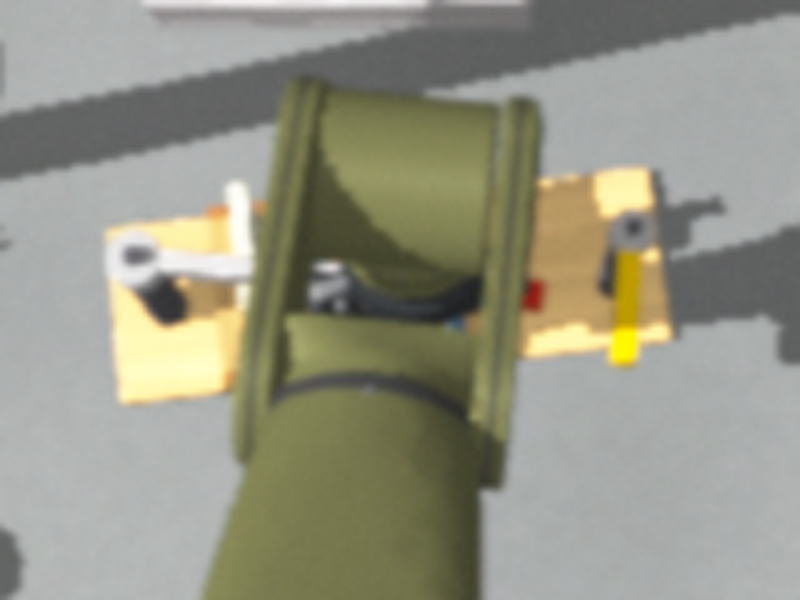

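The bar is nearly shut: its red tip shows at about (532,295), level with the end rest, and the catch hasn't moved. I'll push on to the stop in small steps and watch the force.

```bash

python3 -m pendant '[[[0.006,0.002,0],[0,0,0]],[[0.012,0.003,0],[0,0,0]],[[0.018,0.005,0],[0,0,0]],[[0.024,0.006,0],[0,0,0]],[[0.028,0.007,0],[0,0,0]],[[0.032,0.007,0],[0,0,0]],[[0.036,0.007,0],[0,0,0]]]'
python3 -m pendant '[[[0.002,0,0],[0,0,0]],[[0.003,0,0],[0,0,0]],[[0.003,0,0],[0,0,0]]]'
python3 -m pendant '[[[0.002,0,0],[0,0,0]],[[0.003,0,0],[0,0,0]],[[0.003,0,0],[0,0,0]]]'
```

```text
time: 5.88
tcp_pos: [0.621, -0.0037, 0.1403]
ee_rot: [180.0, 0.0, 6.9]
wrist_force: [-1.5, -1.1, -0.2]
width: 0.0003
grip_force: 0.5
time: 6.25
tcp_pos: [0.6215, -0.0036, 0.1403]
ee_rot: [180.0, 0.4, 6.9]
wrist_force: [-10.2, -3.1, 6.1]
width: 0.0
grip_force: 5.4
time: 6.62
tcp_pos: [0.6218, -0.0036, 0.1401]
ee_rot: [-180.0, 0.8, 6.9]
wrist_force: [-20.5, -3.5, 11.6]
width: 0.0002
grip_force: 10.9
```

The bar met its stop: force rose to 20 N and motion ceased at the predicted closed position. I'll back off, rise and go round to the outer side of the catch.

```bash

python3 -m pendant '[[[-0.008,0,0],[0,0,0]],[[-0.02,0,0],[0,0,0]],[[-0.03,0,0],[0,0,0]],[[-0.03,0,-0.03],[0,0,0]],[[-0.03,0,-0.06],[0,0,0]],[[-0.03,0,-0.09],[0,0,0]],[[-0.03,0,-0.1],[0,0,0]],[[-0.03,0,-0.1],[0,0,0]]]'
python3 go.py 0.574,-0.165,0.24,7
python3 - <<'E'
from h import *
p=np.array([.636,-.130])
for th in(1.38,1.1,.8,.6,.4,.2,0.):
    a=np.radians(7.1+90)+th; u=np.array([np.cos(a),np.sin(a)]); n=np.array([u[1],-u[0]])
    w=np.radians(7); off=7+11*abs(n@[np.cos(w),np.sin(w)])+14.5*abs(n@[np.sin(w),-np.cos(w)])
    q=p+.06*u-n*off/1000; d=q-[.574,-.165]
    print(th,q.round(4),"tool shift from start",(d@[.9925,.1219]).round(4),(d@[.1219,-.9925]).round(4))
E
```

```text
time: 7.62
tcp_pos: [0.5971, -0.0063, 0.2406]
ee_rot: [180.0, -0.1, 6.9]
wrist_force: [0.3, 0.4, -0.8]
width: -0.0001
grip_force: 0.0
t 7.62 tcp [ 0.5971 -0.0063  0.2406] rpy [ 1.7999e+02 -7.0000e-02  6.9200e+00] F [ 0.3  0.4 -0.8]
0.574,-0.165,0.24,7 shift [-0.042   0.1547  0.0006] turn [ 0.0002 -0.0011 -0.0013]
1.38 [ 0.5746 -0.1492] tool shift from start 0.0025 -0.0156
1.1 [ 0.5711 -0.133 ] tool shift from start 0.001 -0.0321
0.8 [ 0.573  -0.1138] tool shift from start 0.0053 -0.0509
0.6 [ 0.5781 -0.1011] tool shift from start 0.0118 -0.0629
0.4 [ 0.5862 -0.0895] tool shift from start 0.0214 -0.0735
0.2 [ 0.5973 -0.0797] tool shift from start 0.0335 -0.0818
0.0 [ 0.6107 -0.0727] tool shift from start 0.0477 -0.0871
```

```bash

python3 -m pendant '[[[-0.005,0.02,0],[0,0,0]],[[-0.012,0.05,0],[0,0,0]],[[-0.022,0.085,0],[0,0,0]],[[-0.032,0.12,0],[0,0,0]],[[-0.04,0.145,0],[0,0,0]],[[-0.042,0.155,0],[0,0,0]],[[-0.042,0.155,0],[0,0,0]]]'
python3 -m pendant '[[[0,0,0.02],[0,0,0]],[[0,0,0.05],[0,0,0]],[[0,0,0.08],[0,0,0]],[[0,0,0.095],[0,0,0]],[[0,0,0.1],[0,0,0]],[[0,0,0.1],[0,0,0]]]'
python3 - <<'E'
from h import *
a=env.camera("wrist"); b=env.camera("side")[130:330,200:420]
cv2.imwrite("pics/w3.png",np.hstack([cv2.resize(a,(480,300)),cv2.resize(b,(320,300))])[:,:,::-1])
E
```

```text
time: 8.5
tcp_pos: [0.5735, -0.1659, 0.2393]
ee_rot: [-179.9, 0.1, 6.8]
wrist_force: [-0.8, 0.5, -0.4]
width: -0.0
grip_force: 0.0
time: 9.25
tcp_pos: [0.5743, -0.1651, 0.1407]
ee_rot: [180.0, -0.0, 6.9]
wrist_force: [0.1, 0.3, -0.2]
width: -0.0001
grip_force: 0.0
```

View pics/w3.png

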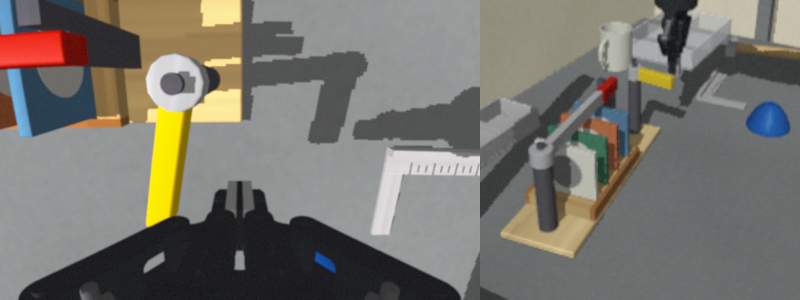

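The bar lies over the tiles. The finger is to the right of the yellow arm, whose tip is at (160,222), and beyond its end, so it will meet the arm about 60 mm from the pivot. Now I'll push the catch round.

```bash

python3 -m pendant '[[[0.001,-0.008,0],[0,0,0]],[[0.002,-0.016,0],[0,0,0]],[[0.001,-0.024,0],[0,0,0]],[[0.001,-0.032,0],[0,0,0]],[[0.003,-0.041,0],[0,0,0]],[[0.005,-0.051,0],[0,0,0]],[[0.008,-0.057,0],[0,0,0]],[[0.012,-0.063,0],[0,0,0]]]'
python3 -m pendant '[[[0.005,-0.006,0],[0,0,0]],[[0.01,-0.011,0],[0,0,0]],[[0.016,-0.015,0],[0,0,0]],[[0.022,-0.019,0],[0,0,0]],[[0.027,-0.021,0],[0,0,0]],[[0.032,-0.023,0],[0,0,0]],[[0.036,-0.024,0],[0,0,0]]]'
python3 -m pendant '[[[0.002,0,0],[0,0,0]],[[0.003,0,0],[0,0,0]],[[0.003,0,0],[0,0,0]]]'
```

```text
time: 10.35
tcp_pos: [0.5784, -0.1008, 0.1402]
ee_rot: [180.0, 0.0, 6.9]
wrist_force: [0.8, -1.4, 1.1]
width: 0.0001
grip_force: 0.5
time: 11.22
tcp_pos: [0.6112, -0.073, 0.1402]
ee_rot: [-180.0, 0.0, 6.9]
wrist_force: [-6.8, -4.1, 1.3]
width: 0.0002
grip_force: 3.7
time: 11.6
tcp_pos: [0.6115, -0.073, 0.14]
ee_rot: [-179.9, 0.5, 6.9]
wrist_force: [-12.1, -1.9, 7.2]
width: 0.0002
grip_force: 5.8
```

```bash

python3 -m pendant '[[[0.002,0,0],[0,0,0]],[[0.003,0,0],[0,0,0]],[[0.003,0,0],[0,0,0]]]'
python3 -m pendant '[[[-0.01,0,0],[0,0,0]],[[-0.025,0,0],[0,0,0]],[[-0.04,0,0],[0,0,0]],[[-0.05,0,-0.02],[0,0,0]],[[-0.065,0,-0.05],[0,0,0]],[[-0.08,0,-0.08],[0,0,0]],[[-0.09,0,-0.1],[0,0,0]],[[-0.09,0,-0.1],[0,0,0]]]'
python3 - <<'E'
from h import *
a=env.camera("wrist"); b=env.camera("side")[130:330,200:420]
cv2.imwrite("pics/w4.png",np.hstack([cv2.resize(a,(480,300)),cv2.resize(b,(320,300))])[:,:,::-1])
p=env.camera_params("wrist")
for c in("red","yellow"):
    px,ce=mask(a,c); X=cast(p,px,.144)[0][:,:2]; m=X.mean(0); u=np.linalg.svd(X-m)[2][0]; t=(X-m)@u
    print(m,m+u*t.min(),m+u*t.max(),np.degrees(np.arctan2(u[1],u[0]))%180)
E
```

```text
time: 11.98
tcp_pos: [0.612, -0.0728, 0.1398]
ee_rot: [-179.9, 0.8, 6.9]
wrist_force: [-20.5, -1.5, 10.3]
width: 0.0
grip_force: 10.6
time: 12.98
tcp_pos: [0.5282, -0.0835, 0.2423]
ee_rot: [179.9, -0.2, 6.9]
wrist_force: [-1.0, -0.3, 0.2]
width: 0.0
grip_force: 0.0
red [ 227    2   98   33 2806] [276.4  17.8]
[ 0.64088676 -0.04372033] [ 0.64436114 -0.07165671] [ 0.63730527 -0.01492273] 97.08934038479472
yellow [ 280   36  110   27 2847] [333.8  48.6]
[ 0.62772102 -0.07966899] [ 0.62361121 -0.04751606] [ 0.63195009 -0.11275485] 97.28410241216244
```

View pics/w4.png

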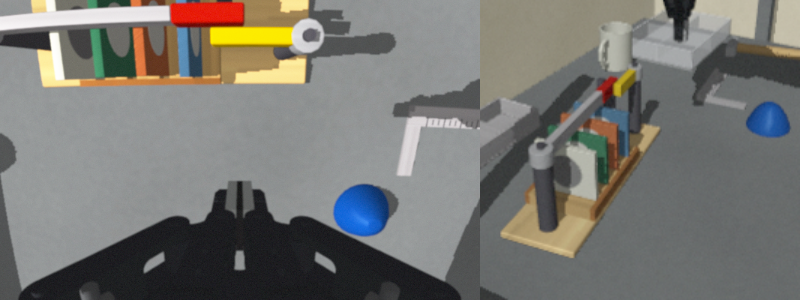

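The red sleeve at (207,14) and the yellow catch at (252,36) lie side by side. Both point at 97.1–97.3°, which matches the rack's closed direction. All four tiles are upright, the hill and angle square haven't moved, and the robot is clear of everything, so I'm handing in.

```bash
python3 -c "from bench import env; print(env.hand_in())"
```

```text
the job is handed in; nothing more can be done
None
```

The bar is closed against its stop over the four upright tiles and the catch is fully round beside its red tip; the job was handed in after about 13 s of robot time, with the robot touching nothing.

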